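# Seat a deckhouse's plugs and hold it over its recess

## Robot

A 6-joint arm with a two-finger parallel gripper is mounted at the origin on the work surface. World frame = base frame: x ahead of the robot, y to its left, z up, the work surface at z = 0. Lengths are in mm, angles in rad, forces in N, time in s.
With the tool pointing down it reaches from about 275 to 725 mm from the base axis. Payload 15.9 kg.
Tool frame: the origin (TCP) lies at the very end of the fingers, on their centre line; the grasp point (between the pads) lies 19 mm behind it; z points along the fingers, y is the line along which they close (so a half turn about z gives the same grasp; the last joint's range is limited). The gripper opens to 85 mm and grips with 20 to 120 N. Pads are 22 mm wide; open, the fingers measure 114 mm over their backs; the gripper's body (76 mm by 85 mm) begins 54 mm behind the grasp point. The pads swing forward as they close: fully open they stand 13 mm farther back than shut.
Start: joints at [1.208, 0.213, -0.034, 1.323, 0, 1.571], TCP at [177.44, 467.44, 231.306] pointing down, gripper open.
Joint ranges: [-2.98, 2.98], [-0.74, 1.72], [-1.14, 1.35], [-2.1, 2.04], [-1.57, 1.44], [-3.14, 3.14]. Speed limits (rad/s): [1.89, 1.89, 2.39, 2.57, 3.14, 3.14].

## Interface

Orientations are given as a unit quaternion [x, y, z, w].
In Python, from station import get_state, vision, robot gives the robot as it stands.
- The arm moves only by the tool servo_tool, never from a script. Its argument "increments" is one flat list of numbers, 6 for each row, row after row: the shift along the tool's x, y, z in m, then the turn, a rotation vector about the tool's x, y, z in rad. In form: [dx, dy, dz, ax, ay, az, dx, dy, dz, ax, ay, az, ...]. A call has 1 to 12 rows; each row is the pose to reach, as a shift and turn from the pose commanded when the call began, along the tool's axes at that moment; what a row does not reach only later rows make up. A row lasts 1/12 s, in which the tool goes at most 41.7 mm and 7.16 degrees, less where a joint would pass 70% of its speed; a pose out of reach is approached as far as the arm can. A call with a gripper value outside its range is refused whole. "hand" is the opening, from 0 (shut) to 1 (fully open), set as the call begins (left out, the last holds). The fingers move at their own pace and stop on an object; "squeeze" is the grip in N (left out, the last holds). Time passes only in rows, so rows that repeat a pose let the fingers close. It gives the time, the measured TCP pose, the force, the opening and the grip force at its end, in the units of the state.
- get_state(): the state, without advancing time (a new reading comes with each control period).
- vision.get_image(name): name is "side" or "top" or "wrist"; returns a dict with "pixels" (480x640x3 uint8, red, green, blue), "fx", "fy", "cx", "cy" (pixels), "rvec" (rotation vector, rad) and "tvec" (3), from world to camera coordinates, as OpenCV has them; the wrist camera has in their place "mount" (4x4, takes a point from camera to tool coordinates, whose origin is the TCP and whose axes are the flange's). Camera axes: x right, y down, z forward; pixel columns grow to the right and rows downward; lengths in mm; the calibration is good to about 2 mm. A picture is of the moment at which its call begins: read the wrist's pose just before it. There is no depth.
- robot.hand_in(): hands the job in; it is judged then, once.
The state is a dict: "time": time; "joint_positions": joint angles; "joint_velocities": joint speeds; "effort": joint torques, N m; "eef_pos": TCP position; "orientation": TCP orientation; "contact_force": force on the tool from outside, world axes, zero at the start; "torque": the same for the moment, N m; "grip_width": opening from 0.0 (shut) to 1.0 (fully open); "gripper_force": force on a finger pad.
Only numpy, scipy, OpenCV 4.12 (cv2) and the standard library are available. Lean on these libraries where they do the work, as an engineer would, in place of code of your own. Each camera call takes 0.05 s, during which the arm holds its last target. There are 200 camera calls.

## Task

Pick up the model deckhouse by its trunk and press the brass plug in its short end flush against the upright face of the steel bracket, then turn the deckhouse and press the plug in its long side flush the same way. Then carry it over the jars and the model's mast for a look before gluing: finish while still holding it, still and level, hovering 5 to 10 mm above the rim of the rectangular recess in the base plate, centred and with its long sides along the recess's long sides (either way round). It must never touch the base plate, and nothing else on the bench is to be pushed about.

Things in the scene. Friction and masses are not known exactly. Their poses are not given: they have to be found in the camera images.
- deckhouse: Cream plastic deckhouse, loose, about 0.15 kg: block 58 (x) x 46 (y) x 30 mm tall, with a square trunk 20 x 20 mm rising from the centre of its roof, z = 30 to 72 mm, to grip it by (either pair of facing sides). A brass plug stands out of the +x (short) end, another out of the +y (long) side; grey windows on the -x and -y faces. Origin: centre of the block's underside; z up.
- end_plug (a joint): Brass plug in the deckhouse's +x end (block face 29 mm from the origin), 18 mm wide, 14 mm tall, its centre 15 mm above the underside. Value in m, grows as it is pushed in: 0 = stands 8 mm proud, 0.008 = flush, with a stop there. Slides stiffly (about 3 N) and stays where it is left; starts between 0 and 0.002.
- side_plug (a joint): Brass plug in the deckhouse's +y side (block face 23 mm from the origin), 26 mm wide, 14 mm tall, its centre 15 mm above the underside. Same travel, values and stiffness as the end plug.
- bracket: Steel angle bracket fixed to the bench: an upright plate 80 mm wide (y), 36 mm tall, 8 mm thick, its flat working face looking along the bracket's -x (roughly towards the robot), with a foot 50 mm long and two ribs behind it. Origin: bottom centre of the working face; x points into the plate, z up.
- base_plate: Cream plastic plate with round ends, fixed: 150 (x) x 250 (y) x 12 mm thick. At its centre a recess, opening 54 (x) x 66 (y) mm, in a raised rim 4 mm thick whose top is 20 mm above the bench. A round seat 52 mm wide lies 83 mm towards +y; a mast 10 mm thick stands 85 mm towards -y, top 80 mm above the bench. Origin: centre of the underside; y is the long direction.
- recess (a point): Centre of the rectangular recess at the level of the rim's top, straight above the base plate's origin by 20 mm; same axes as the base plate.
- jar_a: Bystander: small paint jar, 34 mm diameter, 62 mm tall, white cap. Origin: centre of underside. Loose.
- jar_b: Bystander: paint jar, 34 mm diameter, 72 mm tall, grey cap. Origin: centre of underside. Loose.
- jar_c: Bystander: paint jar, 34 mm diameter, 85 mm tall, black cap. Origin: centre of underside. Loose.
- brass_tray: Bystander: small open brass box, 50 x 30 x 18 mm. Origin: centre of underside. Loose.
- turret: Bystander: round cream plastic turret, 44 mm diameter, 24 mm tall. Origin: centre of underside. Loose.
- brush: Bystander: thin paint brush lying flat, 160 mm long, 9 mm thick. Origin: its middle, on the underside. Loose.
- sanding_block: Bystander: cork block, 30 x 90 x 20 mm. Origin: centre of underside. Loose.
Not all that is in view belongs to the job. What is shaped like the deckhouse but purple is not meant.

How it is judged:
By the outcome, as a careful person would: the job done as asked, in the order asked, and still so for the second after the job is handed in, while the arm keeps its last pose, push and grip.
It also fails if it takes over 53 s, if anything falls off the work surface, if the arm or the gripper's body presses on something with over 40 N, if the wrist force passes 120 N, or if a joint passes its speed limit or range.

## Working session

There is one attempt and no reset: what is moved stays moved. The work goes in short steps, Python scripts to look and compute and a tool call to move; the robot and the scene stay as the last step left them, time stands still between calls to the robot, and variables do not carry over. Pictures are saved under pics/ and viewed, at most 10 in all, crops included, and the job is handed in when it is done.

Besides the shell and the picture viewer there is one more tool, called as name(argument=value, ...) on one line, values as JSON. servo_tool: Moves the arm, as the interface text tells. Its arguments: {"type":"object","properties":{"increments":{"type":"array"},"hand":{"type":"number"},"squeeze":{"type":"number"}},"required":["increments"]}

```bash
ls; mkdir -p pics
python3 - <<'E'
from station import get_state, vision
import cv2,pickle
print(get_state())
for n in ["top","side"]:
    im=vision.get_image(n); cv2.imwrite(f"pics/{n}0.png",im["pixels"][:,:,::-1]); pickle.dump(im,open(f"{n}.pkl","wb"))
    print({k:v for k,v in im.items() if k!="pixels"})
E
```

```text
pics
{'time': 0.0, 'joint_positions': array([ 1.20799577e+00,  2.13359173e-01, -3.50769710e-02,  1.32349571e+00,
       -1.64557523e-05,  1.57080160e+00]), 'joint_velocities': array([ 0.00010927,  0.00039487, -0.0014573 , -0.00091971, -0.00050341,
        0.00048646]), 'effort': array([-1.87671663e-03, -6.86152554e+01,  4.87122488e+01,  1.74508116e-02,
        2.24130662e-05, -4.53075938e-05]), 'eef_pos': array([177.32817439, 467.12579887, 230.80756271]), 'orientation': array([ 1.80409610e-01,  9.83591404e-01, -5.59930295e-04, -9.43338276e-05]), 'contact_force': array([-0.10002038, -0.25279055,  0.12613391]), 'torque': array([-0.01784508,  0.02008305, -0.00648844]), 'gripper_force': 0.0, 'grip_width': 1.0016258943690854}
{'fx': 465.1093072512969, 'fy': 465.1093072512969, 'cx': 328.2425167169449, 'cy': 239.83931321745231, 'rvec': array([ 2.12061269, -2.15675985,  0.09841802]), 'tvec': array([ 11.73612103, 557.89715869, 903.66146135])}
{'fx': 565.4386487226666, 'fy': 565.4386487226666, 'cx': 321.4193390959572, 'cy': 245.58254522032573, 'rvec': array([ 2.3539241 , -0.20284204,  0.07077979]), 'tvec': array([-571.87117015,  107.63539777, 1113.48401951])}
```

View pics/top0.png

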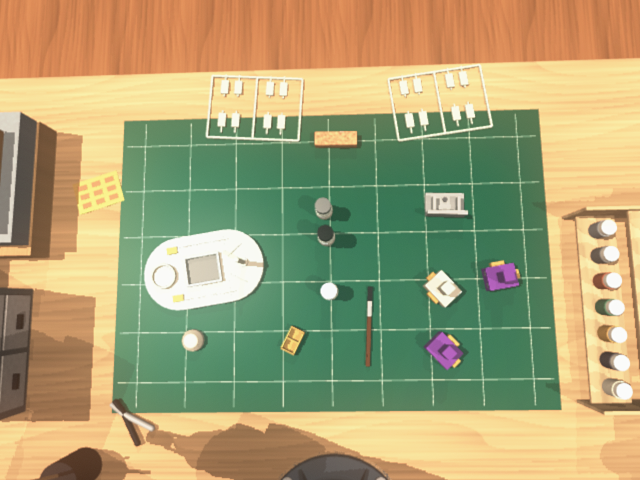

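View pics/side0.png

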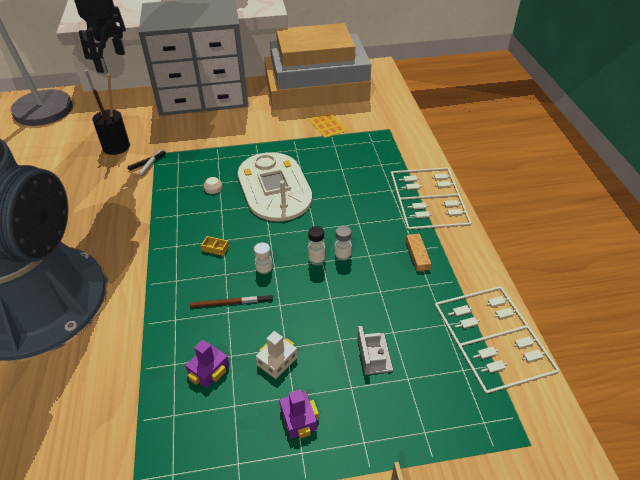

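The top view shows the cream deckhouse at (443,290) with plugs upper-left and lower-left, the bracket at (446,204) with its plate on the lower side, the base plate at (204,269), and the jars at (329,291), (326,236) and (323,208). The side view agrees. It shows the brush and a purple lookalike next to the deckhouse.

```bash
cat > h.py <<'E'
import numpy as np,cv2,pickle
from scipy.spatial.transform import Rotation as R
def ext(im,state=None):
    """world->camera R,t"""
    if "mount" in im:
        T=np.eye(4);T[:3,:3]=R.from_quat(state["orientation"]).as_matrix();T[:3,3]=state["eef_pos"]
        W=np.linalg.inv(T@im["mount"]);return W[:3,:3],W[:3,3]
    return cv2.Rodrigues(im["rvec"])[0],im["tvec"]
def ray(im,uv,z,state=None):
    Rm,t=ext(im,state);c=-Rm.T@t
    uv=np.atleast_2d(uv).astype(float)
    d=np.c_[(uv[:,0]-im["cx"])/im["fx"],(uv[:,1]-im["cy"])/im["fy"],np.ones(len(uv))]@Rm
    return c+d*((z-c[2])/d[:,2])[:,None]
def proj(im,P,state=None):
    Rm,t=ext(im,state);p=np.atleast_2d(P)@Rm.T+t
    return np.c_[p[:,0]/p[:,2]*im["fx"]+im["cx"],p[:,1]/p[:,2]*im["fy"]+im["cy"]]
def wrist(name):
    from station import get_state,vision
    s=get_state();im=vision.get_image("wrist");pickle.dump((s,im),open(name+".pkl","wb"))
    cv2.imwrite(f"pics/{name}.png",im["pixels"][:,:,::-1]);return s,im
E
python3 - <<'E'
from h import *
np.set_printoptions(precision=1,suppress=True)
t=pickle.load(open("top.pkl","rb"))
for n,uv,z in [("trunk",(449,288),72),("block",(443,289),30),("brkt face L",(427,214),36),("R",(467,214),36),("recess",(204,269),20),("mast top",(262,265),80),("seat",(164,277),12),
 ("jarA",(329,291),62),("jarB",(323,207),72),("jarC",(326,234),85),("tray",(293,341),18),("turret",(193,341),24),("brushA",(370,290),9),("brushB",(368,365),9),("cork",(336,139),20),("p1",(502,277),30),("p2",(445,351),30)]:
    print(n,ray(t,uv,z)[0])
s,im=wrist("w0");print(im["mount"],im["fx"],im["cx"],im["cy"])
E
```

```text
trunk [ 456.8 -226.9   72. ]
block [ 455.9 -224.2   30. ]
brkt face L [ 606.7 -197.8   36. ]
R [ 605.  -277.7   36. ]
recess [504.5 259.5  20. ]
mast top [506.1 128.8  80. ]
seat [489.8 345.6  12. ]
jarA [454.8   1.4  62. ]
jarB [618.4  10.4  72. ]
jarC [563.    4.7  85. ]
tray [356.9  76.7  18. ]
turret [359.7 277.8  24. ]
brushA [456.5 -80.6   9. ]
brushB [307.3 -72.7   9. ]
cork [774.3 -16.7  20. ]
p1 [ 477.8 -341.4   30. ]
p2 [ 335.4 -222.6   30. ]
[[   0.    -1.    -0.3   75. ]
 [   1.     0.    -0.     0.1]
 [   0.    -0.3    1.  -142.3]
 [   0.     0.     0.     1. ]] 420.38851999791666 314.36880973213187 238.87389241715744
```

View pics/w0.png

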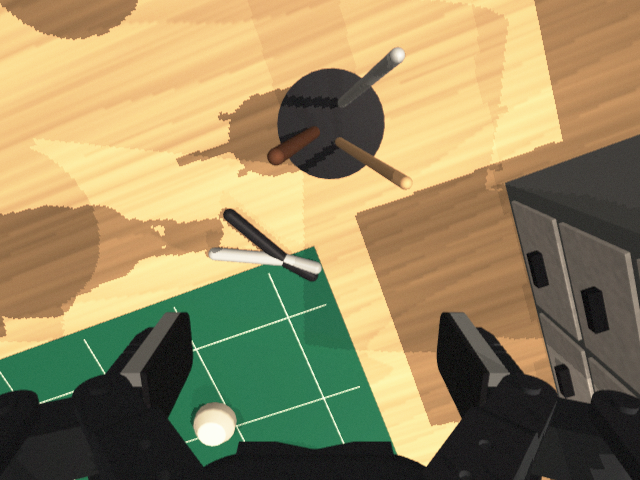

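servo_tool(increments=[-0.353, -0.077, 0, 0, 0, 0, -0.353, -0.077, 0, 0, 0, 0, -0.353, -0.077, 0, 0, 0, 0, -0.353, -0.077, 0, 0, 0, 0, -0.353, -0.077, 0, 0, 0, 0, -0.353, -0.077, 0, 0, 0, 0, -0.353, -0.077, 0, 0, 0, 0, -0.353, -0.077, 0, 0, 0, 0, -0.353, -0.077, 0, 0, 0, 0, -0.353, -0.077, 0, 0, 0, 0, -0.353, -0.077, 0, 0, 0, 0, -0.353, -0.077, 0, 0, 0, 0])

```text
time: 1.15
eef_pos: [479.8, 270.2, 231.1]
orientation: [0.181, 0.984, -0.0, -0.0]
contact_force: [0.4, -0.1, 0.4]
grip_width: 1.002
gripper_force: 0.0
```

Run:
```python
from h import *
s,im=wrist("w1");print(s["time"],s["joint_positions"],s["eef_pos"],s["orientation"],s["joint_velocities"].round(3))
```

```text
1.15 [5.12818019e-01 3.19822120e-01 1.06250781e-01 1.35790443e+00
 2.59436970e-04 8.75918242e-01] [479.76196048 270.23079504 231.05020406] [ 1.80554457e-01  9.83564922e-01 -1.17705703e-04 -3.44069991e-04] [ 0.023 -0.012 -0.004  0.001 -0.     0.001]
```

View pics/w1.png

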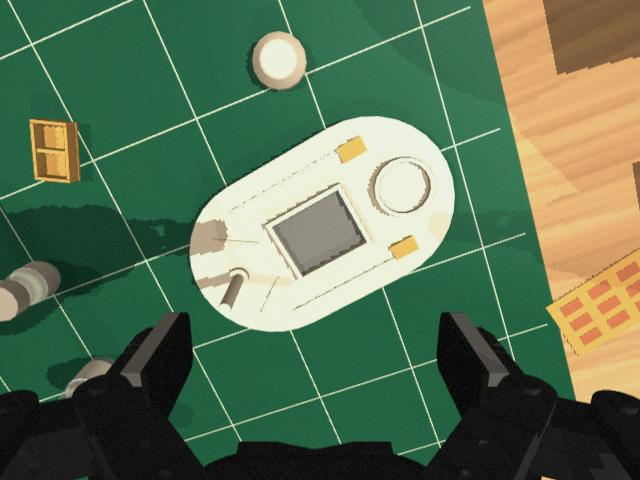

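The wrist view shows the base plate with its recess quad near (267,232), (342,191), (369,246) and (302,278). The seat is at (402,185) and the mast at (235,285).

Run:
```python
from h import *
from scipy.optimize import minimize
s,im=pickle.load(open("w1.pkl","rb"));px=im["pixels"]
r=ray(im,[(267,232),(342,191),(369,246),(302,278)],20,s);print(r.round(1),r.mean(0).round(1),[np.linalg.norm(r[i]-r[i-1]).round(1) for i in range(4)])
hsv=cv2.cvtColor(px,cv2.COLOR_RGB2HSV)
green=cv2.inRange(hsv,(55,60,0),(100,255,255))
m=cv2.bitwise_not(green);m[:, :150]=0;m[:100]=0;m[335:]=0;m[:,470:]=0;m[310:,:195]=0
n,l,st,c=cv2.connectedComponentsWithStats(m);k=l[230,320] ;m=(l==k).astype(np.uint8)
f=cv2.morphologyEx(m,cv2.MORPH_CLOSE,np.ones((9,9)));
a=np.linspace(0,np.pi,40);st2=np.r_[np.c_[75*np.cos(a),50+75*np.sin(a)],np.c_[-75*np.cos(a),-50-75*np.sin(a)]]
def sil(p):
    c,q=np.cos(p[2]),np.sin(p[2]);w=st2@np.array([[c,q],[-q,c]])+p[:2]
    P=np.r_[np.c_[w,0*w[:,0]],np.c_[w,0*w[:,0]+12]]
    hull=cv2.convexHull(proj(im,P,s).astype(np.float32));o=np.zeros((480,640),np.uint8)
    cv2.fillConvexPoly(o,np.round(hull*16).astype(np.int32),1,cv2.LINE_8,4);return o
def cost(p):
    o=sil(p);return (o!=f).sum()
best=minimize(cost,[504,260,.12],method="Nelder-Mead",options=dict(initial_simplex=[[504,260,.1],[510,260,.1],[504,266,.1],[504,260,.2]]))
print(best.x,best.fun,f.sum())
p=best.x;np.save("plate.npy",p)
def W(xy,z):
    c,q=np.cos(p[2]),np.sin(p[2]);w=np.array(xy)@np.array([[c,q],[-q,c]])+p[:2];return np.c_[w,np.full(len(w),z)]
big=cv2.resize(px[100:340,170:490,::-1].copy(),None,fx=2.5,fy=2.5,interpolation=cv2.INTER_CUBIC)
def dr(P,col):
    q=((proj(im,P,s)-[170,100]+.5)*2.5*16).astype(np.int32);cv2.polylines(big,[q],True,col,1,cv2.LINE_AA,4)
dr(W(st2,12),(0,0,255))
for hx,hy,cl in[(27,33,(0,0,255)),(31,37,(255,0,0))]: dr(W([(hx,hy),(-hx,hy),(-hx,-hy),(hx,-hy)],20),cl)
cv2.imwrite("pics/w1o.png",big)
```

```text
[[489.7 221.7  20. ]
 [478.8 295.2  20. ]
 [533.5 301.   20. ]
 [540.9 234.6  20. ]] [510.7 263.1  20. ] [np.float64(52.8), np.float64(74.3), np.float64(55.0), np.float64(66.8)]
[5.08050539e+02 2.63574095e+02 1.57591100e-01] 1700.0 41341
```

View pics/w1o.png

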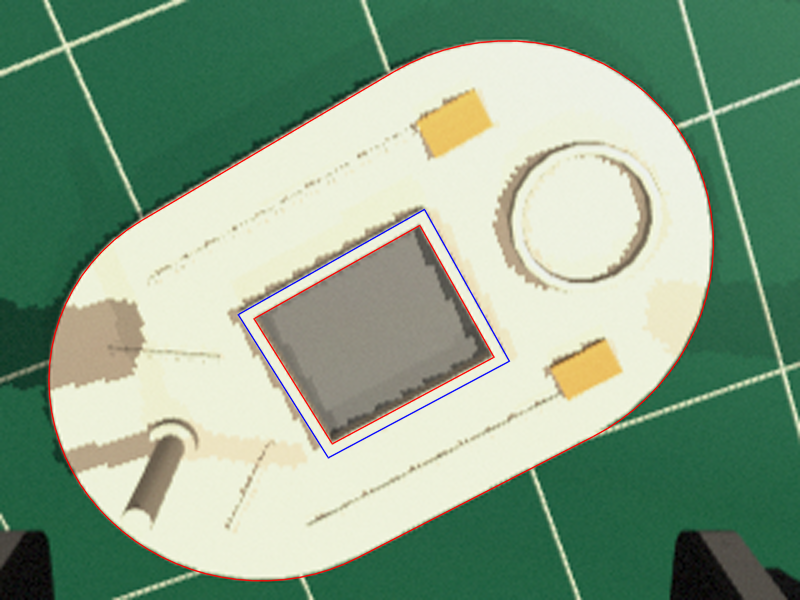

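The projected plate model lies on the outline and the recess rim, so the recess is at (508.1, 263.6) with yaw 0.158. Next I'll go over the deckhouse.

servo_tool(increments=[-0.196, -0.46, 0, 0, 0, -1.148, -0.196, -0.46, 0, 0, 0, -1.148, -0.196, -0.46, 0, 0, 0, -1.148, -0.196, -0.46, 0, 0, 0, -1.148, -0.196, -0.46, 0, 0, 0, -1.148, -0.196, -0.46, 0, 0, 0, -1.148, -0.196, -0.46, 0, 0, 0, -1.148, -0.196, -0.46, 0, 0, 0, -1.148, -0.196, -0.46, 0, 0, 0, -1.148, -0.196, -0.46, 0, 0, 0, -1.148, -0.196, -0.46, 0, 0, 0, -1.148, -0.196, -0.46, 0, 0, 0, -1.148])

```text
time: 2.2
eef_pos: [498.4, -185.8, 231.7]
orientation: [-0.385, 0.923, -0.0, 0.0]
contact_force: [1.2, -0.2, 0.7]
grip_width: 0.995
gripper_force: 0.0
```

servo_tool(increments=[0, 0, 0, 0, 0, 0, 0, 0, 0, 0, 0, 0, 0, 0, 0, 0, 0, 0, 0, 0, 0, 0, 0, 0])

```text
time: 2.53
eef_pos: [498.8, -183.7, 231.5]
orientation: [-0.383, 0.924, 0.0, 0.0]
contact_force: [-0.3, 0.0, -0.2]
grip_width: 1.006
gripper_force: 0.0
```

Run:
```python
from h import *
s,im=wrist("w2");print(s["time"],s["joint_positions"],s["eef_pos"],s["orientation"],s["joint_velocities"].round(3))
```

```text
2.5333 [-3.53045195e-01  2.78574557e-01  5.12844910e-02  1.34343063e+00
  2.51564036e-04 -1.14015586e+00] [ 498.77686944 -183.70633492  231.49828245] [-3.83474364e-01  9.23551512e-01  6.66405680e-05  1.13182660e-04] [ 0.006 -0.     0.002 -0.001 -0.002 -0.003]
```

View pics/w2.png

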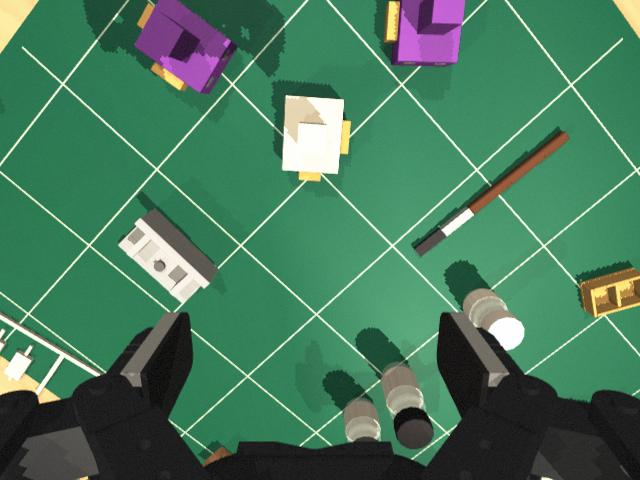

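The view shows the deckhouse at (313,135) with its end plug at (310,176) and side plug at (346,137), and the bracket at (167,255) with its dark working face at the upper right.

```bash
cat > fit.py <<'E'
from h import *
from scipy.optimize import minimize
s,im=pickle.load(open("w2.pkl","rb"));px=im["pixels"]
hsv=cv2.cvtColor(px,cv2.COLOR_RGB2HSV)
m0=cv2.bitwise_not(cv2.inRange(hsv,(55,60,0),(100,255,255)))
def blob(x0,y0,x1,y1):
    m=np.zeros_like(m0);m[y0:y1,x0:x1]=m0[y0:y1,x0:x1]
    n,l,st,c=cv2.connectedComponentsWithStats(m);k=1+np.argmax(st[1:,4])
    return cv2.morphologyEx((l==k).astype(np.uint8),cv2.MORPH_CLOSE,np.ones((5,5)))
def box(x0,x1,y0,y1,z0,z1): return np.array([(x,y,z) for z in(z0,z1) for x,y in((x0,y0),(x1,y0),(x1,y1),(x0,y1))],float)
def place(b,p):
    c,q=np.cos(p[2]),np.sin(p[2]);return np.c_[b[:,:2]@np.array([[c,q],[-q,c]])+p[:2],b[:,2]]
def sil(boxes,p):
    o=np.zeros((480,640),np.uint8)
    for b in boxes:
        h=cv2.convexHull(proj(im,place(b,p),s).astype(np.float32));cv2.fillConvexPoly(o,np.round(h*16).astype(np.int32),1,cv2.LINE_8,4)
    return o
def fit(f,mk,p0,d):
    S=[p0]+[np.array(p0)+np.eye(len(p0))[i]*d[i] for i in range(len(p0))]
    r=min((minimize(lambda p:float((sil(mk(p),p)!=f).sum()),p0,method="Nelder-Mead",options=dict(initial_simplex=np.array(S)*1.0)) for _ in [0]),key=lambda r:r.fun)
    S=[r.x]+[r.x-np.eye(len(p0))[i]*d[i]*.5 for i in range(len(p0))]
    r=minimize(lambda p:float((sil(mk(p),p)!=f).sum()),r.x,method="Nelder-Mead",options=dict(initial_simplex=np.array(S)*1.0))
    print(r.x,np.degrees(r.x[2]),r.fun,f.sum());return r.x
dk=lambda p:[box(-29,29,-23,23,0,30),box(-10,10,-10,10,30,72),box(29,29+p[3],-9,9,8,22),box(-13,13,23,23+p[4],8,22)] if 1 else 0
def dk(p): return [box(-29,29,-23,23,0,30),box(-10,10,-10,10,30,72),box(29,29+p[3],-9,9,8,22),box(-13,13,23,23+p[4],8,22)]
def br(p): return [box(0,8,-40,40,0,36),box(0,50,-40,40,0,p[3])]
E
python3 - <<'E'
from fit import *
fd=blob(270,80,365,195);fb=blob(100,195,235,315)
pd=fit(fd,dk,[456,-224,.75,7,7],[6,6,.1,-2,-2])
pb=fit(fb,br,[606,-238,-.02,6],[5,5,.08,4])
np.save("dk.npy",pd);np.save("br.npy",pb)
big=[]
for (x0,y0),bs,p in [((260,75),dk(pd),pd),((105,195),br(pb),pb)]:
    g=cv2.resize(px[y0:y0+125,x0:x0+125,::-1].copy(),(400,400),interpolation=cv2.INTER_CUBIC)
    for b in bs:
        q=(proj(im,place(b,p),s)-[x0,y0]+.5)*3.2
        for i,j in [(0,1),(1,2),(2,3),(3,0),(4,5),(5,6),(6,7),(7,4),(0,4),(1,5),(2,6),(3,7)]:
            cv2.line(g,tuple((q[i]*16).astype(int)),tuple((q[j]*16).astype(int)),(0,0,255),1,cv2.LINE_AA,4)
    big.append(g)
cv2.imwrite("pics/w2o.png",np.hstack(big))
E
```

```text
[ 460.32584969 -224.44298962    0.7193398     7.96121239    7.00339236] 41.21513474627647 275.0 5136
[ 6.10244478e+02 -2.38828354e+02 -4.62331627e-02  3.31337318e+00] -2.648965097292865 372.0 5029
```

View pics/w2o.png

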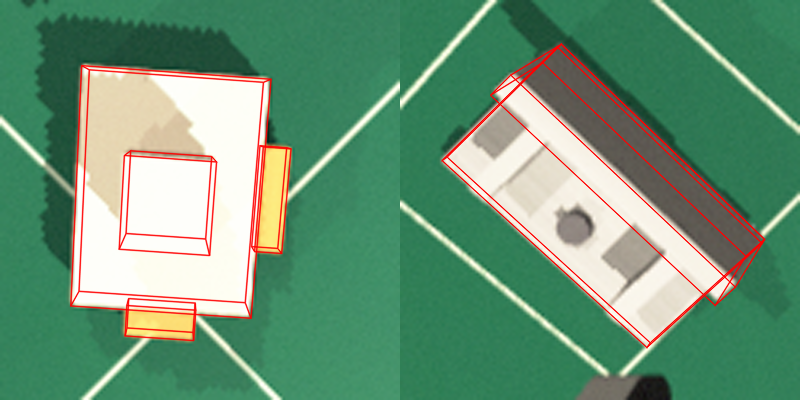

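Both fits lie on the edges: deckhouse at (460.3, -224.4) with yaw 41.2°, bracket face at (610.2, -238.8) with yaw -2.65°. Next I'll descend and grip.

servo_tool(increments=[0.056, -0.0015, 0.03, 0, 0, 0.068, 0.056, -0.0015, 0.07, 0, 0, 0.068, 0.056, -0.0015, 0.11, 0, 0, 0.068, 0.056, -0.0015, 0.145, 0, 0, 0.068, 0.056, -0.0015, 0.17, 0, 0, 0.068, 0.056, -0.0015, 0.185, 0, 0, 0.068, 0.056, -0.0015, 0.1935, 0, 0, 0.068, 0.056, -0.0015, 0.1935, 0, 0, 0.068, 0.056, -0.0015, 0.1935, 0, 0, 0.068], hand=1)

```text
time: 3.33
eef_pos: [460.7, -225.5, 38.6]
orientation: [-0.351, 0.936, -0.0, 0.0]
contact_force: [-0.1, -0.1, 0.9]
grip_width: 1.001
gripper_force: 0.0
```

servo_tool(increments=[0, 0, 0, 0, 0, 0, 0, 0, 0, 0, 0, 0, 0, 0, 0, 0, 0, 0, 0, 0, 0, 0, 0, 0, 0, 0, 0, 0, 0, 0, 0, 0, 0, 0, 0, 0, 0, 0, 0, 0, 0, 0, 0, 0, 0, 0, 0, 0, 0, 0, 0, 0, 0, 0, 0, 0, 0, 0, 0, 0], hand=0, squeeze=80)

```text
time: 4.17
eef_pos: [460.2, -226.0, 38.1]
orientation: [-0.351, 0.936, -0.0, 0.0]
contact_force: [-0.8, 1.7, 5.6]
grip_width: 0.222
gripper_force: 77.9
```

servo_tool(increments=[0, 0, -0.008, 0, 0, 0, 0, 0, -0.008, 0, 0, 0.05, -0.01, -0.011, -0.008, 0, 0, 0.16, -0.02, -0.021, -0.008, 0, 0, 0.28, -0.03, -0.032, -0.008, 0, 0, 0.4, -0.04, -0.043, -0.008, 0, 0, 0.52, -0.05, -0.054, -0.008, 0, 0, 0.64, -0.06, -0.064, -0.008, 0, 0, 0.73, -0.0698, -0.0749, -0.008, 0, 0, 0.7636, -0.0698, -0.0749, -0.008, 0, 0, 0.7636, -0.0698, -0.0749, -0.008, 0, 0, 0.7636])

```text
time: 5.08
eef_pos: [562.1, -236.5, 45.8]
orientation: [0.023, 1.0, 0.0, -0.0]
contact_force: [0.9, 0.3, -1.2]
grip_width: 0.221
gripper_force: 78.4
```

Run:
```python
from h import *
s,im=wrist("w3");print(s["time"],s["eef_pos"],s["orientation"],s["joint_positions"],s["contact_force"],s["grip_width"])
```

```text
5.0833 [ 562.13179557 -236.47459876   45.80879386] [ 2.26586200e-02  9.99743247e-01  2.21389794e-05 -1.60862293e-04] [-3.98161601e-01  5.29939208e-01 -5.49908720e-02  9.86181794e-01
 -7.67960099e-05 -3.52840470e-01] [ 0.91488196  0.28538993 -1.24883195] 0.22138363159703559
```

View pics/w3.png

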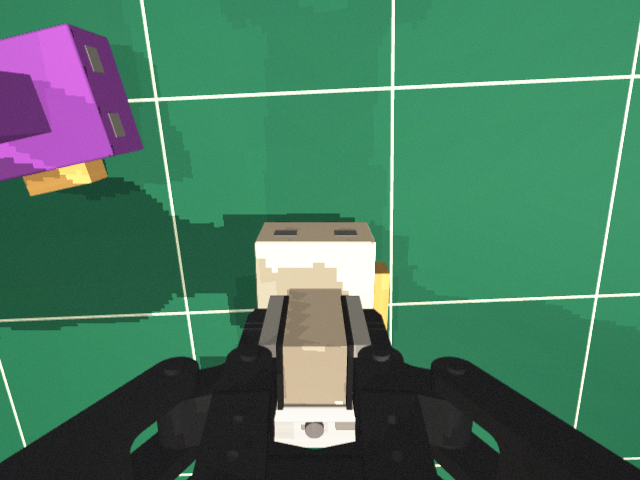

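The deckhouse is held square. I'll press the end plug in steps while watching the force.

servo_tool(increments=[-0.003, 0, 0, 0, 0, 0, -0.006, 0, 0, 0, 0, 0, -0.009, 0, 0, 0, 0, 0, -0.011, 0, 0, 0, 0, 0, -0.013, 0, 0, 0, 0, 0, -0.014, 0, 0, 0, 0, 0, -0.014, 0, 0, 0, 0, 0])

```text
time: 5.72
eef_pos: [576.0, -237.2, 45.8]
orientation: [0.023, 1.0, -0.0, -0.0]
contact_force: [-1.6, -0.1, 0.1]
grip_width: 0.222
gripper_force: 78.4
```

servo_tool(increments=[-0.001, 0, 0, 0, 0, 0, -0.002, 0, 0, 0, 0, 0, -0.002, 0, 0, 0, 0, 0])

```text
time: 5.97
eef_pos: [578.0, -237.3, 45.8]
orientation: [0.023, 1.0, 0.0, -0.0]
contact_force: [-2.4, -0.2, 0.2]
grip_width: 0.223
gripper_force: 78.4
```

servo_tool(increments=[-0.001, 0, 0, 0, 0, 0, -0.0015, 0, 0, 0, 0, 0, -0.0015, 0, 0, 0, 0, 0])

```text
time: 6.22
eef_pos: [579.5, -237.4, 45.8]
orientation: [0.023, 1.0, -0.0, -0.0]
contact_force: [-1.8, 0.0, -1.6]
grip_width: 0.222
gripper_force: 78.4
```

servo_tool(increments=[-0.0007, 0, 0, 0, 0, 0, -0.001, 0, 0, 0, 0, 0, -0.001, 0, 0, 0, 0, 0])

```text
time: 6.47
eef_pos: [579.7, -237.4, 45.8]
orientation: [0.023, 1.0, -0.0, -0.001]
contact_force: [-7.9, 1.0, 4.3]
grip_width: 0.22
gripper_force: 79.2
```

servo_tool(increments=[-0.0005, 0, 0, 0, 0, 0, -0.001, 0, 0, 0, 0, 0, -0.001, 0, 0, 0, 0, 0, -0.001, 0, 0, 0, 0, 0])

```text
time: 6.8
eef_pos: [579.8, -237.4, 45.8]
orientation: [0.023, 1.0, 0.0, -0.001]
contact_force: [-15.5, 1.2, 9.5]
grip_width: 0.22
gripper_force: 79.9
```

The end plug is hard on its stop. Next I'll back off and turn -90°.

servo_tool(increments=[0.013, 0, 0, 0, 0, 0, 0.027, 0, 0, 0, 0, 0, 0.027, 0, 0, 0, 0, 0.12, 0.027, 0, 0, 0, 0, 0.24, 0.027, 0, 0, 0, 0, 0.36, 0.027, 0, 0, 0, 0, 0.48, 0.027, 0, 0, 0, 0, 0.6, 0.027, 0, 0, 0, 0, 0.72, 0.027, 0, 0, 0, 0, 0.84, 0.027, 0, 0, 0, 0, 0.96, 0.027, 0, 0, 0, 0, 1.0708, 0.027, 0, 0, 0, 0, 1.0708])

```text
time: 7.8
eef_pos: [555.0, -236.2, 46.0]
orientation: [0.532, 0.847, 0.0, 0.0]
contact_force: [0.7, -0.3, -0.9]
grip_width: 0.223
gripper_force: 78.4
```

servo_tool(increments=[0, 0, 0, 0, 0, 0.12, 0, 0, 0, 0, 0, 0.24, 0, 0, 0, 0, 0, 0.36, 0, 0, 0, 0, 0, 0.46, 0, 0, 0, 0, 0, 0.5, 0, 0, 0, 0, 0, 0.5, 0, 0, 0, 0, 0, 0.5])

```text
time: 8.38
eef_pos: [554.7, -236.2, 45.9]
orientation: [0.722, 0.692, 0.0, 0.0]
contact_force: [0.0, 0.4, -0.5]
grip_width: 0.22
gripper_force: 78.4
```

servo_tool(increments=[0, 0.008, 0, 0, 0, 0, 0, 0.016, 0, 0, 0, 0, 0, 0.021, 0, 0, 0, 0, 0, 0.024, 0, 0, 0, 0, 0, 0.026, 0, 0, 0, 0, 0, 0.028, 0, 0, 0, 0, 0, 0.03, 0, 0, 0, 0, 0, 0.031, 0, 0, 0, 0, 0, 0.031, 0, 0, 0, 0])

```text
time: 9.13
eef_pos: [585.4, -237.5, 45.6]
orientation: [0.723, 0.691, -0.0, -0.0]
contact_force: [-1.5, 0.7, -2.1]
grip_width: 0.223
gripper_force: 78.4
```

servo_tool(increments=[0, 0.0007, 0, 0, 0, 0, 0, 0.0013, 0, 0, 0, 0, 0, 0.0013, 0, 0, 0, 0])

```text
time: 9.38
eef_pos: [586.6, -237.6, 45.7]
orientation: [0.723, 0.691, -0.0, -0.0]
contact_force: [-2.5, 0.3, -3.6]
grip_width: 0.221
gripper_force: 78.3
```

servo_tool(increments=[0, 0.0007, 0, 0, 0, 0, 0, 0.0013, 0, 0, 0, 0, 0, 0.0013, 0, 0, 0, 0])

```text
time: 9.63
eef_pos: [587.1, -237.7, 45.7]
orientation: [0.723, 0.69, -0.001, -0.001]
contact_force: [-9.6, 1.4, 1.6]
grip_width: 0.226
gripper_force: 79.2
```

servo_tool(increments=[0, 0.0005, 0, 0, 0, 0, 0, 0.001, 0, 0, 0, 0, 0, 0.001, 0, 0, 0, 0, 0, 0.001, 0, 0, 0, 0])

```text
time: 9.97
eef_pos: [587.2, -237.6, 45.7]
orientation: [0.723, 0.69, -0.001, -0.001]
contact_force: [-16.5, 1.7, 9.1]
grip_width: 0.217
gripper_force: 80.0
```

Both plugs are pressed. Next I'll back off and lift.

servo_tool(increments=[0, -0.015, 0, 0, 0, 0, 0, -0.03, 0, 0, 0, 0, 0, -0.03, -0.02, 0, 0, 0, 0, -0.03, -0.05, 0, 0, 0, 0, -0.03, -0.08, 0, 0, 0, 0, -0.03, -0.105, 0, 0, 0, 0, -0.03, -0.117, 0, 0, 0, 0, -0.03, -0.117, 0, 0, 0, 0, -0.03, -0.117, 0, 0, 0])

```text
time: 10.72
eef_pos: [559.8, -236.6, 163.2]
orientation: [0.723, 0.691, 0.0, 0.001]
contact_force: [0.4, 0.6, -2.9]
grip_width: 0.229
gripper_force: 79.1
```

Run:
```python
from h import *
from station import get_state
s=get_state();p=s["eef_pos"];Q=R.from_quat(s["orientation"]);X=Q.as_matrix()[:,0];psi=np.arctan2(X[1],X[0])
b=np.load("plate.npy");ps=b[2]+np.pi/2
c=b[:2]+1.1*np.array([np.cos(ps),np.sin(ps)])
print(p,np.degrees(psi),Q.as_matrix()[:,2],"shift",Q.inv().apply([c[0]-p[0],c[1]-p[1],0]),"az",psi-ps, s["joint_positions"])
```

```text
[ 559.76575683 -236.60230665  163.21406045] 87.34393256349688 [ 1.86436065e-03 -6.65865510e-04 -9.99998040e-01] shift [ 4.98319671e+02 -7.50602052e+01 -4.30511258e-01] az -0.20394822192351736 [-3.99963226e-01  4.53790028e-01  1.30986003e-01  1.24601581e+00
  1.12640803e-04  1.21718979e+00]
```

servo_tool(increments=[0.01, -0.0015, 0, 0, 0, 0, 0.03, -0.0045, 0, 0, 0, 0, 0.06, -0.009, 0, 0, 0, 0, 0.09, -0.0136, 0, 0, 0, 0, 0.12, -0.018, 0, 0, 0, -0.04, 0.15, -0.0226, 0, 0, 0, -0.08, 0.18, -0.027, 0, 0, 0, -0.12, 0.21, -0.0316, 0, 0, 0, -0.16, 0.24, -0.036, 0, 0, 0, -0.19, 0.27, -0.0407, 0, 0, 0, -0.204, 0.29, -0.0437, 0, 0, 0, -0.204, 0.3, -0.0452, 0, 0, 0, -0.204])

```text
time: 11.72
eef_pos: [526.5, 68.1, 161.6]
orientation: [0.648, 0.761, -0.0, -0.001]
contact_force: [0.0, -0.2, -1.6]
grip_width: 0.22
gripper_force: 79.1
```

```bash
cat > go.py <<'E'
from h import *
from station import get_state
s=get_state();p=s["eef_pos"];Q=R.from_quat(s["orientation"]);X=Q.as_matrix()[:,0];psi=np.arctan2(X[1],X[0])
b=np.load("plate.npy");ps=b[2]+np.pi/2
c=b[:2]+1.1*np.array([np.cos(ps),np.sin(ps)])
print(p,np.degrees(psi),"shift",Q.inv().apply([c[0]-p[0],c[1]-p[1],0]),"az",psi-ps)
E
python3 go.py
```

```text
[526.48624111  68.13390524 161.56535915] 99.16513406664836 shift [1.96981486e+02 1.29322610e+01 9.52095598e-02] az 0.002370665848179021
```

servo_tool(increments=[0.01, 0.0007, 0, 0, 0, 0, 0.03, 0.002, 0, 0, 0, 0, 0.06, 0.0039, 0, 0, 0, 0, 0.09, 0.0059, 0, 0, 0, 0, 0.12, 0.0079, 0, 0, 0, 0, 0.15, 0.0098, 0, 0, 0, 0, 0.175, 0.0115, 0, 0, 0, 0, 0.19, 0.0125, 0, 0, 0, 0, 0.197, 0.0129, 0, 0, 0, 0, 0.197, 0.0129, 0, 0, 0, 0, 0.197, 0.0129, 0, 0, 0, 0, 0.197, 0.0129, 0, 0, 0, 0])

```text
time: 12.72
eef_pos: [509.9, 260.7, 162.7]
orientation: [0.65, 0.76, -0.0, 0.0]
contact_force: [0.6, 0.1, -1.1]
grip_width: 0.219
gripper_force: 79.1
```

```bash
python3 go.py
```

```text
[509.8581449  260.67920001 162.72315949] 98.95772537623962 shift [ 4.24104039e+00 -1.33618231e+00 -1.25940350e-03] az -0.001249298696703205
```

servo_tool(increments=[0.0042, -0.0013, 0.01, 0, 0, 0, 0.0042, -0.0013, 0.03, 0, 0, 0, 0.0042, -0.0013, 0.05, 0, 0, 0, 0.0042, -0.0013, 0.07, 0, 0, 0, 0.0042, -0.0013, 0.082, 0, 0, 0, 0.0042, -0.0013, 0.0877, 0, 0, 0, 0.0042, -0.0013, 0.0877, 0, 0, 0, 0.0042, -0.0013, 0.0877, 0, 0, 0])

```text
time: 13.38
eef_pos: [507.8, 265.6, 75.3]
orientation: [0.649, 0.76, 0.0, 0.0]
contact_force: [-0.4, 0.7, 0.2]
grip_width: 0.219
gripper_force: 79.1
```

```bash
python3 go.py
cat > chk.py <<'E'
import sys
from h import *
from station import vision
from fit import box,place
n=sys.argv[1]
s,w=wrist("w"+n);t=vision.get_image("top");sd=vision.get_image("side");pickle.dump((s,w,t,sd),open(f"c{n}.pkl","wb"))
X=R.from_quat(s["orientation"]).as_matrix()[:,0];psi=np.arctan2(X[1],X[0])
c=s["eef_pos"][:2]-1.1*X[:2];p=[c[0],c[1],psi-np.pi];u=s["eef_pos"][2]-37.9
print("deck",p,u,s["contact_force"])
B=[box(-29,29,-23,23,u,u+30),box(-10,10,-10,10,u+30,u+72)]
b=np.load("plate.npy");RB=[box(-31,31,-37,37,20,20),box(-27,27,-33,33,20,20)]
out=[]
for im,st,(x0,y0,wd),sc in[(w,s,(190,170,260),400),(sd,None,(215,130,130),400)]:
    k=sc/wd;g=cv2.resize(im["pixels"][y0:y0+wd,x0:x0+wd,::-1].copy(),(sc,sc),interpolation=cv2.INTER_CUBIC)
    for bs,pp,cl in[(B,p,(0,0,255)),(RB,b,(255,0,0))]:
        for q in bs:
            q=(proj(im,place(q,pp),st)-[x0,y0]+.5)*k
            for i,j in [(0,1),(1,2),(2,3),(3,0),(4,5),(5,6),(6,7),(7,4),(0,4),(1,5),(2,6),(3,7)]:
                cv2.line(g,tuple((q[i]*16).astype(int)),tuple((q[j]*16).astype(int)),cl,1,cv2.LINE_AA,4)
    out.append(g)
cv2.imwrite(f"pics/c{n}.png",np.hstack(out))
E
python3 chk.py 1
```

```text
[507.79381114 265.64213362  75.31782254] 99.00236439423963 shift [-9.82736281e-01 -7.05484433e-02  6.82621070e-06] az -0.00047020085774596154
deck [np.float64(507.9659338819099), np.float64(264.55568354500707), np.float64(-1.41367542765111)] 37.417822537170615 [-0.3837244   0.65023512  0.24173152]
```

View pics/c1.png

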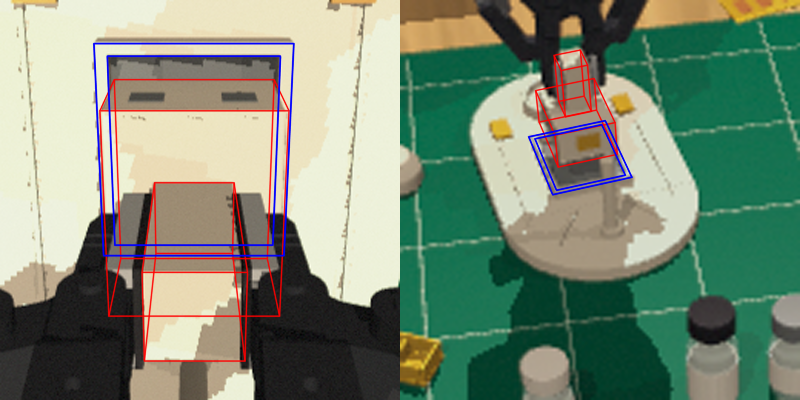

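The overlays match the held deckhouse and the recess, and the side plug shows flush in its face. The last step is a small trim and lowering to about 7.5 mm above the rim.

servo_tool(increments=[-0.0005, 0, 0.002, 0, 0, 0, -0.001, 0, 0.005, 0, 0, 0, -0.001, 0, 0.008, 0, 0, 0, -0.001, 0, 0.0098, 0, 0, 0, -0.001, 0, 0.0098, 0, 0, 0, -0.001, 0, 0.0098, 0, 0, 0, -0.001, 0, 0.0098, 0, 0, 0, -0.001, 0, 0.0098, 0, 0, 0])

```text
time: 14.2
eef_pos: [507.9, 265.0, 65.4]
orientation: [0.649, 0.761, 0.0, 0.0]
contact_force: [-0.7, 0.4, -1.0]
grip_width: 0.22
gripper_force: 79.1
```

```bash
python3 go.py; python3 chk.py 2
```

```text
[507.92869518 264.96648329  65.43279911] 99.03031084274976 shift [-2.94254820e-01 -9.81919659e-02 -2.55400030e-05] az 1.7556682994745998e-05
deck [np.float64(508.10134782787713), np.float64(263.88011729900296), np.float64(-1.4131876701103694)] 27.532799112164632 [-0.65065155  0.44716803 -0.98106215]
```

View pics/c2.png

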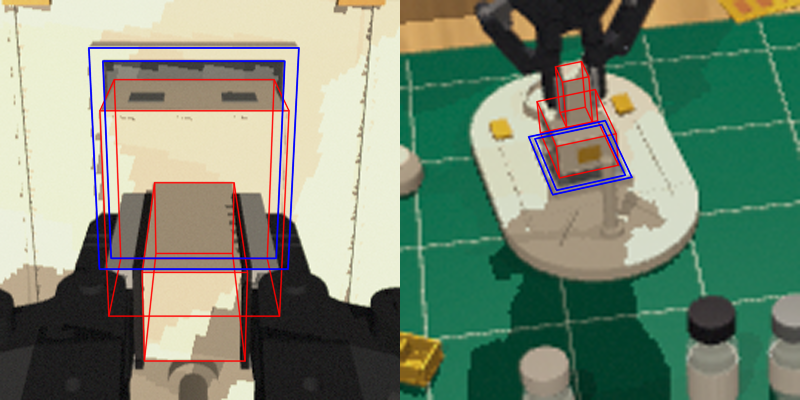

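The deckhouse is centred and level, about 7.5 mm above the rim.

```bash
python3 -c "
from station import robot;print(robot.hand_in())"
```

```text
the job is handed in; nothing more can be done
None
```

I pressed both plugs to their stops against the bracket and handed the job in with the deckhouse still held, level and centred over the recess, about 7.5 mm above the rim, at about 14 s of the 53 s allowed; the hand-in returned no verdict.

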